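Setting plug from the gauge case into the dispenser nest

ROBOT

A 6-joint arm with a two-finger parallel gripper is mounted at the origin on the work surface. World frame = base frame: x ahead of the robot, y to its left, z up, the work surface at z = 0. Lengths are in m, angles in degrees, forces in N, time in s.
With the tool pointing down it reaches from about 0.35 to 0.875 m from the base axis. Payload 4.2 kg.
Tool frame: the origin (TCP) lies on the centre line of the jaws, within the pads' length; the fingertips stand 17 mm ahead of it and the grasp point (between the pads) lies 2 mm behind it; z points along the fingers, y is the direction in which the jaws open and shut (so a half turn about z gives the same grasp; the last joint's range is limited). The gripper opens to 87 mm and grips with 3 to 60 N. Pads are 19 mm wide; open, the fingers measure 117 mm over their backs; the gripper's body (75 mm by 190 mm) begins 51 mm behind the grasp point.
Start: joints at [91.478, 22.042, 0.453, 0, -68.411, -14.817], TCP at [0.144, 0.608, 0.24] pointing down, gripper open.
Joint ranges: [-179.83, 179.83], [-69.29, 118.12], [-61.27, 80.66], [-181.25, 117.63], [-171.15, -9.14], [-177.46, 177.46]. Speed limits (degrees/s): [159.86, 159.86, 180, 180, 180, 180].

INTERFACE

Orientations are given as a 3x3 rotation matrix whose columns are the frame's x, y, z axes.
In Python, from station import * gives the robot as it stands.
- The arm moves only by the tool play_rows, never from a script. Its argument "targets" is a list that holds one entry, the list of rows, each a list of 5 numbers: the closure, from 0 (fully open) to 1 (shut), then the shift along the world's x, y, z in m, then the turn about the world's z in rad. In form: [[[gripper, x, y, z, twist], ...]]. A call has 1 to 5 rows; each row is the pose to reach, as a shift and turn from the pose commanded when the call began; what a row does not reach only later rows make up. A row lasts 1/12 s, in which the tool goes at most 41.7 mm and 7.16 degrees, less where a joint would pass 70% of its speed; a pose out of reach is approached as far as the arm can. A call with a gripper value outside its range is refused whole. The fingers move at their own pace and stop on an object; the grip force is fixed at half the most. Time passes only in rows, so rows that repeat a pose let the fingers close. It gives the time, the measured TCP pose, the force and the opening at its end, in the units of the state.
- sense(): the state, without advancing time (a new reading comes with each control period).
- capture(name): name is "scene" or "top" or "wrist"; returns the picture (480x640x3 uint8, blue, green, red); there is no depth.
- get_calibration(name): a dict with "camera_matrix" (3x3 intrinsics, pixels), "T" (4x4, takes a point from camera to world coordinates). Camera axes: x right, y up, looking along -z (the intrinsics and any distortion apply to the point x, -y, -z); pixel columns grow to the right and rows downward; lengths in m; the calibration is good to about 2 mm. A picture is of the moment at which its call begins: read the wrist's pose just before it. get_calibration takes no time and is no camera call; for the wrist camera it gives the pose at the moment of the call.
- finish_job(): hands the job in, once; it reports no verdict.
The state is a dict: "time_s": time; "joints": joint angles; "joint_velocities": joint speeds; "effort": joint torques, N m; "tcp_pos": TCP position; "ee_rot": TCP orientation; "wrist_force": force on the tool from outside, world axes, zero at the start; "moment": the same for the moment, N m; "gripper_width": opening from 0.0 (shut) to 1.0 (fully open).
Only numpy, scipy, OpenCV 4.12 (cv2) and the standard library are available. Lean on these libraries where they do the work, as an engineer would, in place of code of your own. Each camera call takes 0.05 s, during which the arm holds its last target. There are 200 camera calls.

TASK

Swing the lid of the grey gauge case up and back, past its balance point, so that it stays open by itself. Then lift out the steel setting plug (the tall solid one, not the flat ring beside it) and stand it upright on the floor of the round metal nest on the dispensing machine, setting it down before you let go. Leave the case open.

Things in the scene. Friction and masses are not known exactly. Their poses are not given: they have to be found in the camera images.
- lid (a joint): Hinge of the lid of the gauge case, a fixed grey plastic box 110 mm front to hinge, 200 mm wide, 68 mm high (base 20 mm, lid 48 mm with a clear window on top). 0 rad = shut, growing as it swings up to its stop at 1.75. Free hinge along the far rim, 20 mm above the table; lid 0.16 kg. Below the balance point, about 1.05 rad, it falls shut; beyond it, it falls open to the stop and stays.
- lid_pull (a point): Centre of the lid's pull: a black barrel 20 mm long, 14 mm thick, parallel to the hinge, 26 mm out from the middle of the lid's front wall on an 8 mm neck, 50 mm above the table when shut. Pinched by its two flat ends it pivots between the fingers. Axes turn with the lid: when shut x points level to the hinge, y along the hinge, z up. In these axes the hinge line passes (136, 0, -30) mm.
- plug_center (a point): Centre (half-way up) of the setting plug: a smooth steel cylinder 28 mm thick and 58 mm tall (top 8 mm: an 18 mm knob), 0.27 kg, z up its axis. It stands in one of the case's two round 50 mm pockets, 40 mm either side of its middle; pocket floor 4 mm, liner around it 9 mm above the table. A loose steel ring, 44 mm across and 16 mm high, lies in the other pocket.
- nest (a point): Centre of the floor of the nest, an open round aluminium cup fixed on the grey base plate of the dispensing machine: inside diameter 64 mm, outside 84 mm, floor 34 mm above the table, rim 6 mm above its floor. z up; x, y along the plate's edges. The machine's column is 210 mm away towards -y; a black cylinder 75 mm tall stands on the plate 90 mm away towards +x.

How it is judged (in metres and radians):
On the way, in this order (a step that is already met when the one before it is completed fails the run):
1. the lid is past its balance point and rests open against its stop (value of joint lid above 1.5 rad and velocity of joint lid between -0.2 and 0.2 rad/s), for 0.3 s.
2. the plug is lifted out of the open case (value of joint lid above 1.5 rad and height (world z) of plug_center above 0.066 m), for 0.1 s.
3. the plug stands in the nest while the fingers still touch it (horizontal distance between plug_center and nest below 0.02 m and z of plug_center in the frame of nest between 0.025 and 0.033 m and angle between plug_center's own z axis and vertical below 0.15 rad and contact force between plug and the fingers above 0.3 N), for 0.05 s.
At the end, for the whole second after the job is handed in: The plug stands upright (within 0.15 rad) and at rest on the nest floor, its axis within 20 mm of the nest's centre and its centre 25 to 33 mm above the nest floor; the lid is still open, beyond 1.5 rad (horizontal distance between plug_center and nest below 0.02 m and z of plug_center in the frame of nest between 0.025 and 0.033 m and angle between plug_center's own z axis and vertical below 0.15 rad and value of joint lid above 1.5 rad and linear speed of plug below 0.02 m/s); the robot touches nothing.
It also fails if it takes over 64 s, if anything falls off the work surface, if the arm or the gripper's body presses on something with over 40 N, if the wrist force passes 120 N, or if a joint passes its speed limit or range.

## Working session

There is one attempt and no reset: what is moved stays moved. The work goes in short steps, Python scripts to look and compute and a tool call to move; the robot and the scene stay as the last step left them, time stands still between calls to the robot, and variables do not carry over. Pictures are saved under pics/ and viewed, on a budget of 10 in all, crops included, one or two more only if the job needs it, and the job is handed in when it is done.

Besides the shell and the picture viewer there is one more tool, called by a JSON object that holds its "method" and its "body". play_rows: Moves the arm, as the interface text tells. Its arguments: {"type":"object","properties":{"targets":{"type":"array","items":{"type":"array","items":{"type":"array","items":{"type":"number"}}}}},"required":["targets"]}

```bash
mkdir -p pics; ls; python3 - <<'E'
from station import *
import cv2
s=sense();print(s)
for n in("scene","top"):
    cv2.imwrite(f"pics/{n}0.png",capture(n)); c=get_calibration(n);print(n,c)
E
```

```text
pics
{'time_s': 0.0, 'joints': array([ 9.14787694e+01,  2.20892441e+01,  3.80931749e-01, -3.03118727e-02,
       -6.84107181e+01, -1.48172626e+01]), 'joint_velocities': array([-0.02909926,  0.05777797,  0.0961944 , -0.03608222,  0.0305368 ,
       -0.03886629]), 'effort': array([ 2.56951290e-05, -3.90667677e+01,  1.87406552e+01,  4.21982333e+00,
        1.09104003e-02, -2.00850932e-04]), 'tcp_pos': array([0.14402543, 0.60760287, 0.23847999]), 'ee_rot': array([[ 9.72979065e-01, -2.30892934e-01, -4.38152243e-04],
       [-2.30893343e-01, -9.72976823e-01, -2.08942757e-03],
       [ 5.61220854e-05,  2.13413572e-03, -9.99997721e-01]]), 'wrist_force': array([ 0.93465523, -0.76574475,  0.07549903]), 'moment': array([-0.02629496,  0.02282201,  0.00399604]), 'gripper_width': 0.9980848825034886}
scene {'camera_matrix': array([[530.56725549,   0.        , 316.88085958],
       [  0.        , 530.56725549, 232.03041512],
       [  0.        ,   0.        ,   1.        ]]), 'T': array([[-0.01322833, -0.54680576,  0.83715499,  1.23147898],
       [ 0.99988704, -0.00125902,  0.0149774 , -0.02437776],
       [-0.00713573,  0.83725855,  0.54676064,  0.53432243],
       [ 0.        ,  0.        ,  0.        ,  1.        ]])}
top {'camera_matrix': array([[561.7614654 ,   0.        , 328.04358606],
       [  0.        , 561.7614654 , 227.65319257],
       [  0.        ,   0.        ,   1.        ]]), 'T': array([[ 0.00133552,  0.98110467, -0.19347312,  0.38225136],
       [-0.99992367,  0.00368665,  0.01179273, -0.01897086],
       [ 0.01228317,  0.1934426 ,  0.9810347 ,  0.92136556],
       [ 0.        ,  0.        ,  0.        ,  1.        ]])}
```

View pics/top0.png

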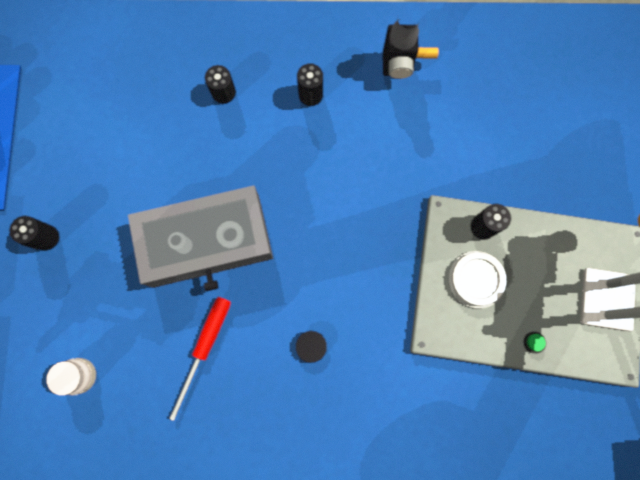

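View pics/scene0.png

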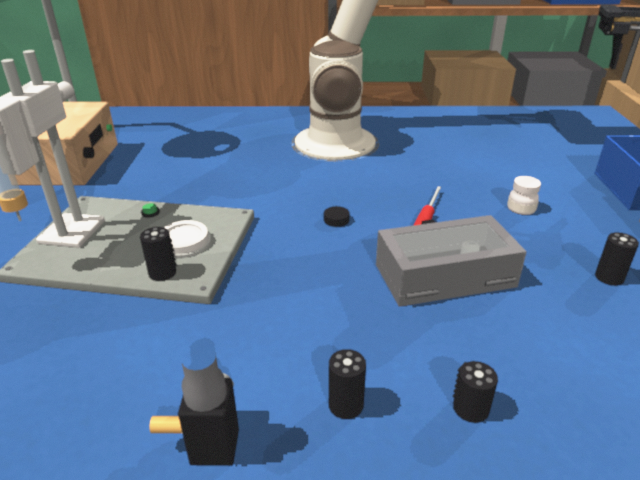

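The top view shows the case at about (200,235) with its pull at (204,284). The plug is at about (178,241), the ring at (230,234) and the nest at (478,279). The screwdriver's red handle end is at (222,300). Next I measure these.

```bash
cat > h.py <<'E'
from station import *
import cv2, numpy as np
def ray(n,px,c=None):
    c=c or get_calibration(n); u=cv2.undistortPoints(np.float64([[px]]),c["camera_matrix"],None)[0,0]
    return c["T"][:3,3], c["T"][:3,:3]@np.array([u[0],-u[1],-1])
def onz(n,px,z,c=None):
    o,d=ray(n,px,c); return o+d*(z-o[2])/d[2]
E
python3 - <<'E'
from h import *
np.set_printoptions(precision=4,suppress=True)
im=cv2.imread("pics/top0.png")
hsv=cv2.cvtColor(im,cv2.COLOR_BGR2HSV)
m=((hsv[...,1]<70)&(hsv[...,2]>50)).astype(np.uint8)
cs,_=cv2.findContours(m,0,2)
for c in cs:
    if cv2.contourArea(c)>2500: 
        r=cv2.minAreaRect(c);print(cv2.contourArea(c),r);b=cv2.boxPoints(r)
        if r[0][0]<300:
            for p in b:print(p,onz("top",p,.068))
C={k:onz("top",p,.068) for k,p in dict(fl=(141,285),fr=(271,257),br=(254,187),bl=(129,213)).items()}
print(C); print([np.linalg.norm(C[a]-C[b]) for a,b in("fl fr".split(),"fr br".split(),"br bl".split(),"bl fl".split())])
print("pull",onz("top",(204,284),.05),"screw",onz("top",(222,299),.015),"plugtop",onz("top",(178,240),.062))
# nest: bright circle
m=(im.min(2)>200).astype(np.uint8)[240:320,440:520]
cs,_=cv2.findContours(m,0,2);c=max(cs,key=cv2.contourArea);e=cv2.minEnclosingCircle(c);print("nest",e,onz("top",(e[0][0]+440,e[0][1]+240),.04))
z=cv2.resize(im[170:310,110:290],None,fx=4,fy=4,interpolation=2)
cv2.imwrite("pics/c1.png",z[:560,:720])
E
```

```text
35197.0 ((533.440673828125, 290.9518127441406), (232.50904846191406, 163.95614624023438), 7.480885982513428)
9815.5 ((198.38421630859375, 237.44915771484375), (77.05253601074219, 135.02215576171875), 76.84246063232422)
[123.8757 215.3018] [0.5688 0.2869 0.068 ]
[255.3533 184.5668] [0.6191 0.085  0.068 ]
[272.8927 259.5965] [0.5004 0.0551 0.068 ]
[141.4152 290.3315] [0.4531 0.2523 0.068 ]
{'fl': array([0.4611, 0.2534, 0.068 ]), 'fr': array([0.5044, 0.058 , 0.068 ]), 'br': array([0.6151, 0.087 , 0.068 ]), 'bl': array([0.5725, 0.2793, 0.068 ])}
[np.float64(0.20013842694503237), np.float64(0.1143848529191358), np.float64(0.19692201394486797), np.float64(0.11436137918235892)]
pull [0.4646 0.1623 0.05  ] screw [0.444  0.1397 0.015 ] plugtop [0.5314 0.2029 0.062 ]
nest ((39.0, 38.5), 29.26184844970703) [ 0.4753 -0.2677  0.04  ]
```

View pics/c1.png

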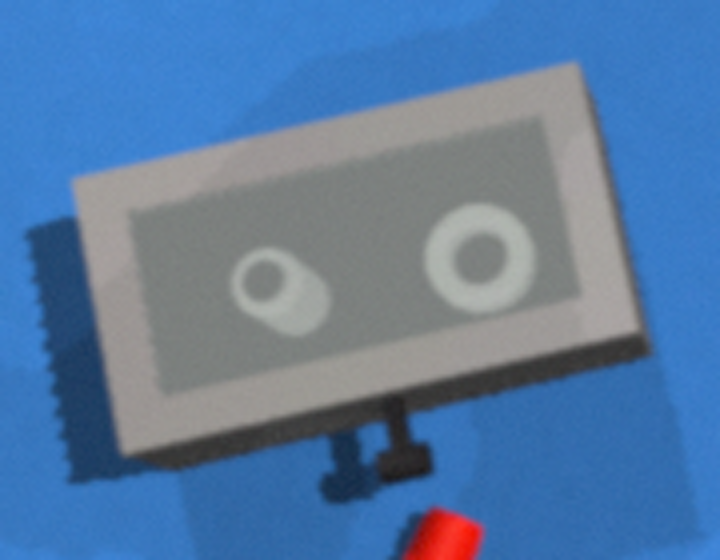

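The crop shows the pull barrel at crop (405,462), which is full-image (211.2,285.5); the blob to its left is its shadow. The lid top corners and the plug knob (176.2,240.5) are also sharper here, so I recompute.

```bash
python3 - <<'E'
from h import *
np.set_printoptions(precision=4,suppress=True)
C=[onz("top",p,.068) for p in ((140.5,283.7),(270.7,253.2),(254.5,185.7),(128.2,215))]
fl,fr,br,bl=C;print(np.array(C),[np.linalg.norm(C[i]-C[i-1]) for i in range(4)])
y=(fl-fr+bl-br);y/=np.linalg.norm(y);x=np.array([y[1],-y[0],0]);ctr=sum(C)/4
print("xdir",x,"ydir",y,"ang",np.degrees(np.arctan2(x[1],x[0])))
pull=onz("top",(211.2,285.5),.05)
print("pull seen",pull,"pull from lid",ctr-x*(55+26)/1000)
print("hinge mid",ctr+x*.055)
for s in(1,-1):print("pockets",ctr+s*.04*y)
print("plugtop",onz("top",(176.2,240.5),.062),"ring",onz("top",(110+480/4,170+258/4),.02))
print("screw",onz("top",(222.5,299),.02))
s=sense();ty=-s["ee_rot"][:,1];print("twist needed deg",np.degrees(np.arctan2(y[1],y[0])-np.arctan2(ty[1],ty[0])),s["tcp_pos"])
E
```

```text
[[0.4631 0.2543 0.068 ]
 [0.5103 0.0586 0.068 ]
 [0.6172 0.0863 0.068 ]
 [0.5694 0.2803 0.068 ]] [np.float64(0.10939197665139924), np.float64(0.20131229383294133), np.float64(0.11041462451621561), np.float64(0.19982080917144643)]
xdir [0.9715 0.237  0.    ] ydir [-0.237   0.9715  0.    ] ang 13.710059752612448
pull seen [0.4623 0.1511 0.05  ] pull from lid [0.4613 0.1507 0.068 ]
hinge mid [0.5934 0.1829 0.068 ]
pockets [0.5305 0.2087 0.068 ]
pockets [0.5495 0.131  0.068 ]
plugtop [0.5306 0.2056 0.062 ] ring [0.5481 0.1298 0.02  ]
screw [0.4436 0.1381 0.02  ]
twist needed deg 27.058129371210313 [0.1441 0.6076 0.2385]
```

{"method": "play_rows", "body": {"targets": [[[0.55,0.021,-0.03,0,0.09],[0.55,0.042,-0.06,0,0.18],[0.55,0.063,-0.09,0,0.28],[0.55,0.084,-0.12,0,0.37],[0.55,0.105,-0.15,0,0.472]]]}}

```text
time_s: 0.52
tcp_pos: [0.2497, 0.4563, 0.2391]
ee_rot: [[0.97, 0.242, -0.0], [0.242, -0.97, -0.001], [-0.001, 0.001, -1.0]]
wrist_force: [1.0, 0.6, -0.1]
gripper_width: 0.704
```

{"method": "play_rows", "body": {"targets": [[[0.55,0.021,-0.031,0,0],[0.55,0.042,-0.062,0,0],[0.55,0.063,-0.093,0,0],[0.55,0.084,-0.124,0,0],[0.55,0.106,-0.155,0,0]]]}}

```text
time_s: 0.93
tcp_pos: [0.3555, 0.3012, 0.2394]
ee_rot: [[0.971, 0.237, -0.0], [0.237, -0.971, -0.0], [-0.0, 0.0, -1.0]]
wrist_force: [0.1, 1.1, 0.8]
gripper_width: 0.458
```

{"method": "play_rows", "body": {"targets": [[[0.55,0.021,-0.03,0,0],[0.55,0.042,-0.06,0,0],[0.55,0.063,-0.09,0,0],[0.55,0.084,-0.12,-0.03,0],[0.55,0.107,-0.152,-0.06,0]]]}}

```text
time_s: 1.35
tcp_pos: [0.4572, 0.1588, 0.1883]
ee_rot: [[0.972, 0.237, 0.003], [0.237, -0.972, 0.003], [0.004, -0.002, -1.0]]
wrist_force: [0.3, 0.9, 0.1]
gripper_width: 0.448
```

{"method": "play_rows", "body": {"targets": [[[0.55,0,0,-0.03,0],[0.55,0,0,-0.06,0],[0.55,0,0,-0.09,0],[0.55,0,0,-0.115,0],[0.55,0,0,-0.131,0]]]}}

```text
time_s: 1.77
tcp_pos: [0.4544, 0.1585, 0.054]
ee_rot: [[0.972, 0.236, -0.004], [0.236, -0.972, -0.003], [-0.005, 0.002, -1.0]]
wrist_force: [0.6, 0.7, 0.3]
gripper_width: 0.448
```

{"method": "play_rows", "body": {"targets": [[[0.55,0,0,-0.001,0],[0.55,0,0,-0.001,0],[0.9,0,0,-0.001,0],[0.9,0,0,-0.001,0],[0.9,0,0,-0.001,0]]]}}

```text
time_s: 2.18
tcp_pos: [0.4573, 0.1555, 0.0572]
ee_rot: [[0.971, 0.24, 0.001], [0.24, -0.971, -0.008], [-0.001, 0.007, -1.0]]
wrist_force: [22.8, -36.0, -4.6]
gripper_width: 0.305
```

```bash
python3 - <<'E'
from h import *
cv2.imwrite("pics/w1.png",capture("wrist"));print(sense()["gripper_width"])
E
```

```text
0.26506008979573137
```

View pics/w1.png

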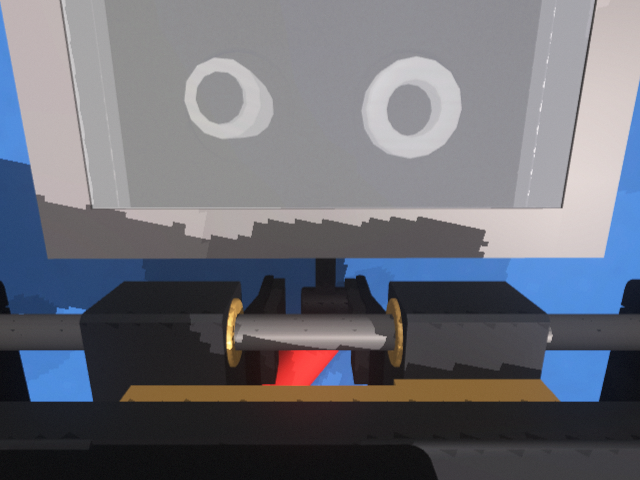

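The wrist view shows the barrel at columns 300–350, between the fingers at about 270 and 365. The right finger touches first because the tool sits about 5 mm too far towards +y. I shift it to centre.

{"method": "play_rows", "body": {"targets": [[[0.9,0.002,-0.002,0,0],[0.9,0.003,-0.004,0,0],[0.9,0.003,-0.004,0,0],[0.9,0.003,-0.004,0,0]]]}}

```text
time_s: 2.57
tcp_pos: [0.4583, 0.1516, 0.0567]
ee_rot: [[0.971, 0.237, -0.003], [0.237, -0.971, -0.006], [-0.004, 0.005, -1.0]]
wrist_force: [7.5, -16.3, -0.8]
gripper_width: 0.226
```

```bash
python3 - <<'E'
from h import *
s=sense();print(s["tcp_pos"],s["wrist_force"],s["moment"],s["gripper_width"])
E
```

```text
[0.45834455 0.15161858 0.05674507] [  7.51360743 -16.29098296  -0.83225616] [-5.09522668 -2.16708429  0.12684259] 0.22594692569943026
```

{"method": "play_rows", "body": {"targets": [[[0.6,0,0,0,0],[0.6,0,0,0,0],[0.6,0,0,0,0]]]}}

```text
time_s: 2.82
tcp_pos: [0.4598, 0.1561, 0.0573]
ee_rot: [[0.972, 0.237, 0.003], [0.237, -0.972, 0.002], [0.003, -0.001, -1.0]]
wrist_force: [0.4, -0.8, 0.4]
gripper_width: 0.356
```

{"method": "play_rows", "body": {"targets": [[[0.6,0.002,-0.005,-0.005,0],[0.6,0.002,-0.005,-0.009,0],[0.6,0.002,-0.005,-0.009,0],[0.9,0.002,-0.005,-0.009,0],[0.9,0.002,-0.005,-0.009,0]]]}}

```text
time_s: 3.23
tcp_pos: [0.461, 0.1511, 0.0467]
ee_rot: [[0.971, 0.237, 0.0], [0.237, -0.971, 0.0], [0.0, -0.0, -1.0]]
wrist_force: [-0.4, 0.4, 0.3]
gripper_width: 0.321
```

{"method": "play_rows", "body": {"targets": [[[0.9,0,0,0,0],[0.9,0,0,0,0],[0.9,0,0,0,0]]]}}

```text
time_s: 3.48
tcp_pos: [0.4609, 0.1517, 0.0468]
ee_rot: [[0.971, 0.237, 0.0], [0.237, -0.971, 0.001], [0.001, -0.001, -1.0]]
wrist_force: [-2.4, 4.2, 0.3]
gripper_width: 0.219
```

```bash
python3 - <<'E'
import numpy as np
R=np.hypot(136,30);f=np.arctan2(30,136)
P=lambda t:np.array([*( (136-R*np.cos(f+np.radians(t)))*np.array([.9715,.237])),R*np.sin(f+np.radians(t))-30])
for k in range(0,96,24):
    for j in(6,12,18,24):print(k+j,np.round(P(k+j)-P(k),1))
E
```

```text
6 [ 3.8  0.9 14.1]
12 [ 8.9  2.2 27.6]
18 [15.5  3.8 40.6]
24 [23.3  5.7 52.7]
30 [ 9.   2.2 11.3]
36 [19.1  4.7 21.5]
42 [30.2  7.4 30.6]
48 [42.1 10.3 38.4]
54 [12.7  3.1  6.5]
60 [25.9  6.3 11.6]
66 [39.6  9.7 15.3]
72 [53.6 13.1 17.5]
78 [14.1  3.5  0.7]
84 [28.3  6.9 -0.2]
90 [42.3 10.3 -2.6]
96 [55.9 13.6 -6.5]
```

{"method": "play_rows", "body": {"targets": [[[0.9,0.004,0.001,0.014,0],[0.9,0.009,0.002,0.028,0],[0.9,0.0155,0.004,0.0405,0],[0.9,0.023,0.006,0.053,0],[0.9,0.023,0.006,0.053,0]]]}}

```text
time_s: 3.9
tcp_pos: [0.4852, 0.1578, 0.1017]
ee_rot: [[0.971, 0.237, 0.002], [0.237, -0.971, 0.001], [0.003, -0.001, -1.0]]
wrist_force: [-1.1, 2.5, -0.6]
gripper_width: 0.222
```

{"method": "play_rows", "body": {"targets": [[[0.9,0.009,0.002,0.011,0],[0.9,0.019,0.0045,0.0215,0],[0.9,0.03,0.0075,0.0305,0],[0.9,0.042,0.01,0.038,0],[0.9,0.042,0.01,0.038,0]]]}}

```text
time_s: 4.32
tcp_pos: [0.5271, 0.1681, 0.1388]
ee_rot: [[0.971, 0.237, 0.001], [0.237, -0.971, 0.001], [0.002, -0.001, -1.0]]
wrist_force: [-5.3, 4.3, 4.2]
gripper_width: 0.223
```

Still gripped with low forces, so I continue.

{"method": "play_rows", "body": {"targets": [[[0.9,0.0125,0.003,0.0065,0],[0.9,0.026,0.0065,0.0115,0],[0.9,0.0395,0.0095,0.0155,0],[0.9,0.0535,0.013,0.0175,0],[0.9,0.0535,0.013,0.0175,0]]]}}

```text
time_s: 4.73
tcp_pos: [0.5814, 0.1815, 0.1555]
ee_rot: [[0.971, 0.237, 0.003], [0.237, -0.971, 0.002], [0.003, -0.001, -1.0]]
wrist_force: [-1.6, 5.6, 5.3]
gripper_width: 0.22
```

{"method": "play_rows", "body": {"targets": [[[0.9,0.014,0.0035,0.0005,0],[0.9,0.028,0.007,0,0],[0.9,0.042,0.0105,-0.0025,0],[0.9,0.056,0.0135,-0.0065,0],[0.9,0.056,0.0135,-0.0065,0]]]}}

```text
time_s: 5.15
tcp_pos: [0.6375, 0.1953, 0.1481]
ee_rot: [[0.971, 0.237, 0.003], [0.237, -0.971, 0.002], [0.004, -0.002, -1.0]]
wrist_force: [-1.0, 4.6, 4.6]
gripper_width: 0.218
```

```bash
python3 - <<'E'
from h import *
s=sense();print(s["tcp_pos"],s["wrist_force"],s["gripper_width"])
cv2.imwrite("pics/s2.png",capture("scene"))
E
```

```text
[0.63745547 0.19534274 0.14805226] [-0.99578826  4.61729555  4.64184176] 0.2183376254294705
```

View pics/s2.png

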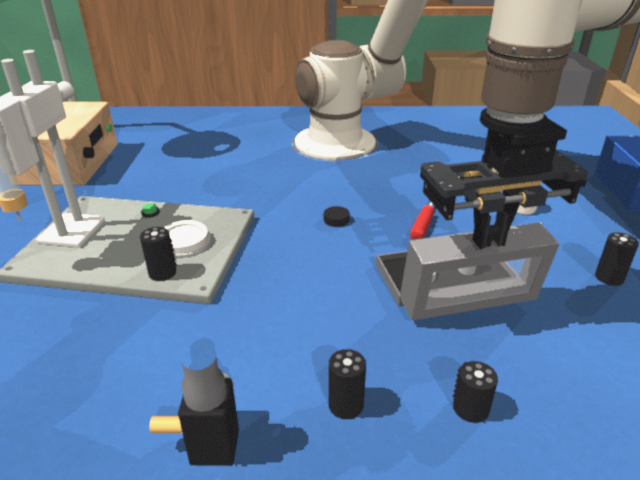

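The lid stands upright past its balance point, still held by the pull (around (490,235)). I release and rise.

{"method": "play_rows", "body": {"targets": [[[0.5,0,0,0,0],[0.5,0,0,0,0],[0.5,0,0,0,0],[0.5,0,0,0.01,0],[0.5,0,0,0.03,0]]]}}

```text
time_s: 5.62
tcp_pos: [0.6334, 0.1921, 0.1762]
ee_rot: [[0.972, 0.236, -0.007], [0.236, -0.972, -0.003], [-0.007, 0.002, -1.0]]
wrist_force: [-0.1, -0.2, -0.9]
gripper_width: 0.468
```

{"method": "play_rows", "body": {"targets": [[[0.5,0,0,0.02,0],[0.5,0,0,0.04,0],[0.5,0,0,0.06,0],[0.5,0,0,0.06,0],[0.5,0,0,0.06,0]]]}}

```text
time_s: 6.03
tcp_pos: [0.6357, 0.1932, 0.2408]
ee_rot: [[0.972, 0.237, 0.003], [0.237, -0.972, 0.002], [0.003, -0.001, -1.0]]
wrist_force: [-0.2, 0.3, -0.5]
gripper_width: 0.498
```

```bash
python3 - <<'E'
from h import *
s=sense();print(s["tcp_pos"],s["wrist_force"],s["gripper_width"])
cv2.imwrite("pics/t3.png",capture("top"))
E
```

```text
[0.63574183 0.19319786 0.24078343] [-0.23819692  0.31042486 -0.52980823] 0.49833780914305503
```

View pics/t3.png

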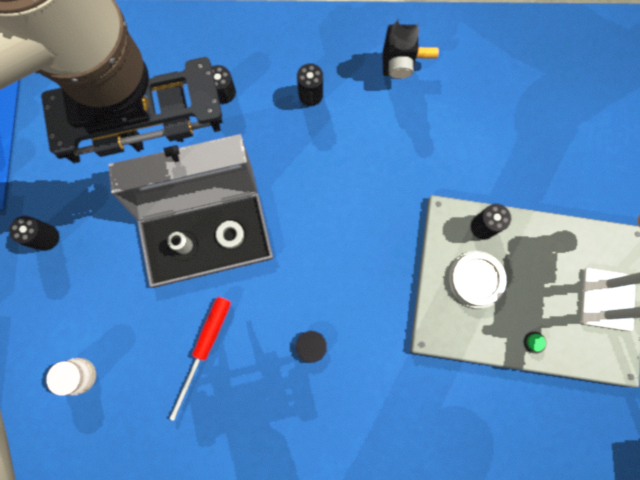

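The lid now rests open with its wall at rows 140–215. The plug knob is at about (178,240) and the ring at (230,234). I move above the plug.

{"method": "play_rows", "body": {"targets": [[[0.45,-0.03,0.004,0,0],[0.45,-0.06,0.008,0,0],[0.45,-0.09,0.012,0,0],[0.45,-0.105,0.013,-0.02,0],[0.45,-0.105,0.013,-0.03,0]]]}}

```text
time_s: 6.5
tcp_pos: [0.5264, 0.2056, 0.207]
ee_rot: [[0.971, 0.238, -0.004], [0.238, -0.971, -0.001], [-0.004, 0.0, -1.0]]
wrist_force: [-0.4, -0.8, -0.9]
gripper_width: 0.548
```

{"method": "play_rows", "body": {"targets": [[[0.45,0,0,-0.03,0],[0.45,0,0,-0.06,0],[0.45,0,0,-0.09,0],[0.45,0,0,-0.1,0],[0.45,0,0,-0.1,0]]]}}

```text
time_s: 6.92
tcp_pos: [0.5288, 0.2047, 0.1049]
ee_rot: [[0.972, 0.236, -0.007], [0.236, -0.972, -0.005], [-0.008, 0.003, -1.0]]
wrist_force: [0.6, 0.2, 0.3]
gripper_width: 0.544
```

```bash
python3 - <<'E'
from h import *
s=sense();print(s["tcp_pos"],s["wrist_force"],s["gripper_width"])
c=get_calibration("wrist");im=capture("wrist");cv2.imwrite("pics/w2.png",im)
import pickle;pickle.dump(c,open("w2.pkl","wb"))
E
```

```text
[0.52883739 0.20472083 0.10489989] [0.61788843 0.20048688 0.30075365] 0.5443066348613262
```

View pics/w2.png

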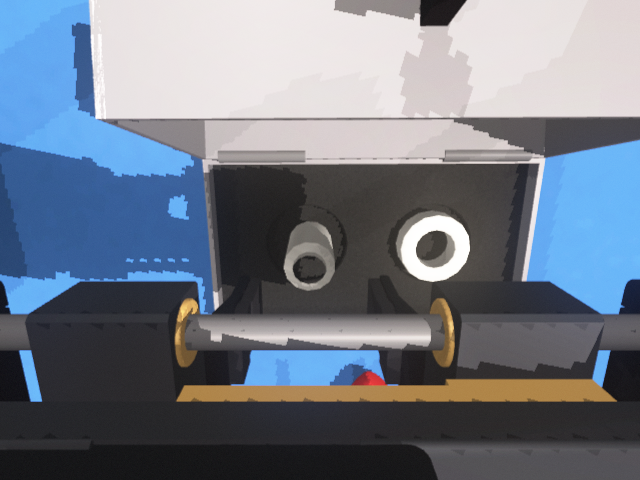

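The plug knob appears at (311,266), between the fingers (columns about 250–385). I check its position.

```bash
python3 - <<'E'
from h import *;import pickle
c=pickle.load(open("w2.pkl","rb"))
print(onz("wrist",(311,266),.062,c), onz("top",(176.8,239.5),.062))
E
```

```text
[0.53400715 0.20772085 0.062     ] [0.53216184 0.20476888 0.062     ]
```

{"method": "play_rows", "body": {"targets": [[[0.45,0.003,0.002,-0.02,0],[0.45,0.003,0.002,-0.04,0],[0.45,0.003,0.002,-0.058,0],[0.45,0.003,0.002,-0.065,0],[0.45,0.003,0.002,-0.065,0]]]}}

```text
time_s: 7.38
tcp_pos: [0.5337, 0.2082, 0.0436]
ee_rot: [[0.972, 0.237, -0.001], [0.237, -0.972, -0.001], [-0.001, 0.001, -1.0]]
wrist_force: [0.5, -0.2, -0.1]
gripper_width: 0.55
```

{"method": "play_rows", "body": {"targets": [[[0.9,0,0,0,0],[0.9,0,0,0,0],[0.9,0,0,0,0],[0.9,0,0,0,0],[0.9,0,0,0,0]]]}}

```text
time_s: 7.8
tcp_pos: [0.5341, 0.2087, 0.045]
ee_rot: [[0.971, 0.237, 0.002], [0.237, -0.971, 0.001], [0.002, -0.001, -1.0]]
wrist_force: [-0.5, 0.2, 3.8]
gripper_width: 0.31
```

{"method": "play_rows", "body": {"targets": [[[0.9,0,0,0.02,0],[0.9,0,0,0.05,0],[0.9,0,0,0.08,0],[0.9,0,0,0.11,0],[0.9,0,0,0.14,0]]]}}

```text
time_s: 8.22
tcp_pos: [0.5325, 0.2079, 0.1845]
ee_rot: [[0.972, 0.237, -0.002], [0.237, -0.972, -0.001], [-0.002, 0.0, -1.0]]
wrist_force: [0.5, 1.5, -3.0]
gripper_width: 0.31
```

{"method": "play_rows", "body": {"targets": [[[0.9,-0.002,-0.02,0.005,0],[0.9,-0.006,-0.05,0.005,0],[0.9,-0.01,-0.08,0.005,0],[0.9,-0.014,-0.11,0.005,0],[0.9,-0.018,-0.14,0.005,0]]]}}

```text
time_s: 8.63
tcp_pos: [0.5141, 0.067, 0.1882]
ee_rot: [[0.971, 0.237, -0.002], [0.237, -0.971, 0.0], [-0.002, -0.0, -1.0]]
wrist_force: [0.4, -0.2, -3.1]
gripper_width: 0.311
```

{"method": "play_rows", "body": {"targets": [[[0.9,-0.004,-0.03,0,0],[0.9,-0.008,-0.06,0,0],[0.9,-0.012,-0.09,0,0],[0.9,-0.016,-0.12,0,0],[0.9,-0.02,-0.15,0,0]]]}}

```text
time_s: 9.05
tcp_pos: [0.4942, -0.0829, 0.1883]
ee_rot: [[0.972, 0.237, -0.001], [0.237, -0.972, 0.0], [-0.001, -0.001, -1.0]]
wrist_force: [0.6, -0.0, -3.0]
gripper_width: 0.311
```

{"method": "play_rows", "body": {"targets": [[[0.9,-0.004,-0.03,0,0],[0.9,-0.009,-0.06,0,0],[0.9,-0.013,-0.09,0,0],[0.9,-0.016,-0.11,0,0],[0.9,-0.016,-0.11,0,0]]]}}

```text
time_s: 9.47
tcp_pos: [0.4779, -0.1943, 0.1881]
ee_rot: [[0.973, 0.233, -0.002], [0.233, -0.973, 0.0], [-0.002, -0.001, -1.0]]
wrist_force: [0.3, 0.9, -3.0]
gripper_width: 0.311
```

```bash
python3 - <<'E'
from h import *
s=sense();print(s["tcp_pos"],s["wrist_force"],s["gripper_width"])
c=get_calibration("wrist");im=capture("wrist");im2=capture("scene");cv2.imwrite("pics/sw3.png",np.hstack([cv2.resize(im,(400,300)),cv2.resize(im2,(400,300))]));cv2.imwrite("pics/w3.png",im)
import pickle;pickle.dump(c,open("w3.pkl","wb"))
E
```

```text
[ 0.47787366 -0.19431257  0.188089  ] [ 0.34668475  0.94743295 -2.99281302] 0.31097293554202704
```

View pics/sw3.png

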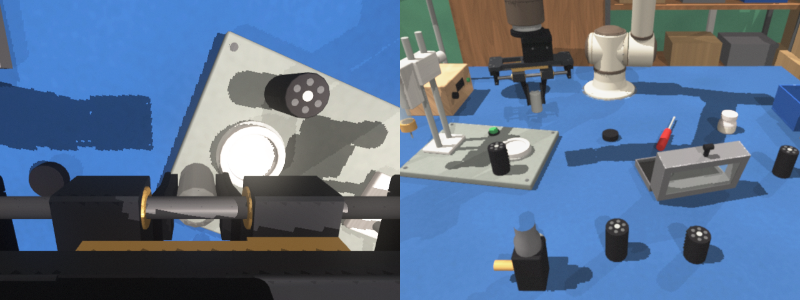

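The plug is held upright, and the lid still stands open at right in the scene view. The nest rim centre is near (402,242) in the full wrist image and (187,238) in the scene image. I cross-check these.

```bash
python3 - <<'E'
from h import *;import pickle
c=pickle.load(open("w3.pkl","rb"))
im=cv2.imread("pics/w3.png");m=(im.min(2)>225).astype(np.uint8)
cs,_=cv2.findContours(m,0,2);k=max(cs,key=cv2.contourArea);e=cv2.fitEllipse(k);print(e,onz("wrist",e[0],.036,c))
print(onz("wrist",(402,242),.04,c))
t=cv2.imread("pics/t3.png")
for th in(180,200,225,245):
    m=(t.min(2)>th).astype(np.uint8);m[:,:430]=0;m[:,530:]=0
    cs,_=cv2.findContours(m,0,2);k=max(cs,key=cv2.contourArea);e=cv2.fitEllipse(k);print(th,e,onz("top",e[0],.036))
s=cv2.imread("pics/scene0.png")
for th in(180,200,225,245):
    m=(s.min(2)>th).astype(np.uint8);m[:,:150]=0;m[:,230:]=0;m[:200]=0
    cs,_=cv2.findContours(m,0,2);k=max(cs,key=cv2.contourArea);b=cv2.boundingRect(k);print(th,b,onz("scene",(b[0]+b[2]/2,b[1]+b[3]/2),.038))
E
```

```text
((401.12274169921875, 246.43983459472656), (93.42191314697266, 101.0416488647461), 37.394287109375) [ 0.47853714 -0.26548134  0.036     ]
[ 0.48313662 -0.26390928  0.04      ]
180 ((462.9823913574219, 285.3273010253906), (80.31358337402344, 167.8636016845703), 174.0495147705078) [ 0.46481968 -0.2428615   0.036     ]
200 ((479.2796936035156, 278.1260070800781), (50.65676498413086, 55.98139572143555), 156.88084411621094) [ 0.47627937 -0.26926725  0.036     ]
225 ((479.3260803222656, 278.06329345703125), (50.04717254638672, 54.35881805419922), 151.54518127441406) [ 0.47637906 -0.26934604  0.036     ]
245 ((479.26470947265625, 278.00775146484375), (49.625038146972656, 51.80173110961914), 144.36924743652344) [ 0.47646692 -0.26925299  0.036     ]
180 (165, 220, 43, 28) [ 0.47821046 -0.26042869  0.038     ]
200 (165, 220, 43, 28) [ 0.47821046 -0.26042869  0.038     ]
225 (166, 221, 41, 26) [ 0.47821046 -0.26042869  0.038     ]Traceback (most recent call last):
  File "<stdin>", line 13, in <module>
ValueError: max() iterable argument is empty
```

{"method": "play_rows", "body": {"targets": [[[0.9,0,-0.03,0,0],[0.9,0,-0.06,0,0],[0.9,0,-0.073,-0.01,0],[0.9,0,-0.073,-0.03,0],[0.9,0,-0.073,-0.05,0]]]}}

```text
time_s: 9.98
tcp_pos: [0.4797, -0.2644, 0.1381]
ee_rot: [[0.972, 0.236, 0.001], [0.236, -0.972, 0.0], [0.001, -0.0, -1.0]]
wrist_force: [-0.1, -0.1, -3.7]
gripper_width: 0.315
```

{"method": "play_rows", "body": {"targets": [[[0.9,0,0,-0.02,0],[0.9,0,0,-0.04,0],[0.9,0,0,-0.052,0],[0.9,0,0,-0.052,0],[0.9,0,0,-0.052,0]]]}}

```text
time_s: 10.4
tcp_pos: [0.4792, -0.2637, 0.086]
ee_rot: [[0.971, 0.238, -0.002], [0.238, -0.971, 0.001], [-0.002, -0.001, -1.0]]
wrist_force: [1.2, -0.7, -1.3]
gripper_width: 0.315
```

{"method": "play_rows", "body": {"targets": [[[0.9,-0.001,-0.003,-0.002,0],[0.9,-0.002,-0.003,-0.004,0],[0.9,-0.002,-0.003,-0.006,0],[0.9,-0.002,-0.003,-0.008,0],[0.9,-0.002,-0.003,-0.008,0]]]}}

```text
time_s: 10.82
tcp_pos: [0.4772, -0.2676, 0.0788]
ee_rot: [[0.972, 0.237, 0.0], [0.237, -0.972, 0.0], [0.0, -0.0, -1.0]]
wrist_force: [-0.0, 0.2, -3.2]
gripper_width: 0.311
```

{"method": "play_rows", "body": {"targets": [[[0.9,0,0,-0.001,0],[0.9,0,0,-0.002,0],[0.9,0,0,-0.003,0],[0.9,0,0,-0.003,0]]]}}

```text
time_s: 11.15
tcp_pos: [0.4773, -0.2676, 0.0756]
ee_rot: [[0.972, 0.237, -0.0], [0.237, -0.972, 0.0], [-0.0, -0.0, -1.0]]
wrist_force: [-0.0, 0.2, -2.8]
gripper_width: 0.31
```

{"method": "play_rows", "body": {"targets": [[[0.9,0,0,-0.001,0],[0.9,0,0,-0.001,0],[0.9,0,0,-0.002,0],[0.9,0,0,-0.002,0]]]}}

```text
time_s: 11.48
tcp_pos: [0.4776, -0.2677, 0.075]
ee_rot: [[0.971, 0.238, 0.0], [0.238, -0.971, -0.0], [0.0, 0.001, -1.0]]
wrist_force: [-2.0, 1.1, 4.1]
gripper_width: 0.312
```

The force rose from -3 to +4 N at the expected height, so the plug is on the floor. I open, then rise.

{"method": "play_rows", "body": {"targets": [[[0.9,0,0,0,0],[0.9,0,0,0,0],[0.45,0,0,0,0],[0.45,0,0,0,0],[0.45,0,0,0,0]]]}}

```text
time_s: 11.9
tcp_pos: [0.4778, -0.2678, 0.074]
ee_rot: [[0.972, 0.237, 0.001], [0.237, -0.972, -0.0], [0.001, 0.001, -1.0]]
wrist_force: [-0.5, -0.1, -0.5]
gripper_width: 0.46
```

{"method": "play_rows", "body": {"targets": [[[0.45,0,0,0,0],[0.45,0,0,0.015,0],[0.45,0,0,0.04,0],[0.45,0,0,0.07,0],[0.45,0,0,0.1,0]]]}}

```text
time_s: 12.32
tcp_pos: [0.477, -0.2676, 0.1743]
ee_rot: [[0.972, 0.237, -0.002], [0.237, -0.972, 0.0], [-0.002, -0.001, -1.0]]
wrist_force: [0.9, -0.2, 0.4]
gripper_width: 0.551
```

{"method": "play_rows", "body": {"targets": [[[0.45,-0.03,0.02,0.01,0],[0.45,-0.05,0.05,0.02,0],[0.45,-0.06,0.08,0.03,0],[0.45,-0.07,0.11,0.03,0],[0.45,-0.07,0.11,0.03,0]]]}}

```text
time_s: 12.73
tcp_pos: [0.4056, -0.1548, 0.2046]
ee_rot: [[0.971, 0.24, 0.002], [0.24, -0.971, 0.001], [0.002, -0.001, -1.0]]
wrist_force: [-0.2, -0.6, -0.5]
gripper_width: 0.548
```

```bash
python3 - <<'E'
from h import *
s=sense();print(s["tcp_pos"],s["wrist_force"],s["gripper_width"])
a=capture("top");b=capture("scene");cv2.imwrite("pics/f_top.png",a);cv2.imwrite("pics/f.png",np.hstack([cv2.resize(a,(400,300)),cv2.resize(b,(400,300))]))
E
```

```text
[ 0.40560585 -0.15475234  0.20461957] [-0.19851901 -0.61512965 -0.47063446] 0.5477408530510066
```

View pics/f.png

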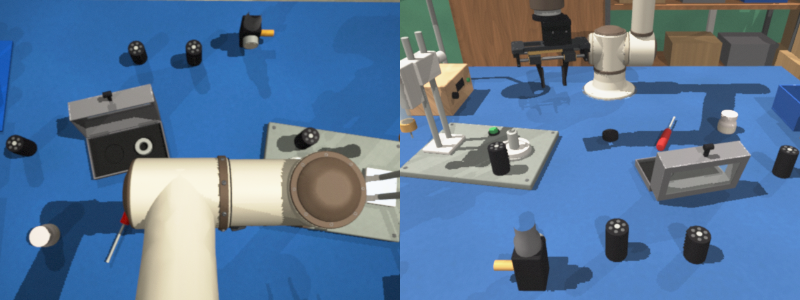

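The scene view shows the plug upright in the nest (knob at about (513,131) in the composite), the lid open and the gripper clear. I do one numeric check, then hand in.

```bash
python3 - <<'E'
from h import *
p=onz("scene",(181,209),.096);print(p,np.hypot(*(p[:2]-[.4775,-.267])))
s=sense();print(s["wrist_force"],np.abs(s["joint_velocities"]).max())
print(finish_job())
E
```

```text
[ 0.49245058 -0.25802899  0.096     ] 0.017435563604754754
[-0.13493024  0.04512866  0.12687115] 1.9975202763246869
the job is handed in; nothing more can be done
None
```

I opened the lid by its pull and released it past the balance point. I then lifted the plug out, set it down in the nest while still gripped, let go and backed the arm away. The job was handed in at about 13 s on the robot's clock; it reported no verdict.

**What the last checks showed**
- **Lid:** it rests open in both final pictures.
- **Plug:** it stands upright in the nest. At set-down the vertical force rose from -3 to +4 N at the expected height. The TCP was then within 1 mm of my nest estimate (0.4775, -0.267).
- **Robot:** the gripper is clear, and the wrist force reads about 0.

**What disagreed**
- **Plug offset:** a rough pixel reading of the knob in the half-size scene picture put the plug about 17 mm from the nest centre, against a limit of 20 mm. I handed in without resolving this. Part of it looks like bias in that view: it also put the nest itself about 7 mm off in y. Reading the pixel by eye and the assumed height add more error. I trust the arm position over this reading, but no second picture settled it.
- **First grasp of the pull:** it was about 5 mm off to the side and 9 mm too high, and caused a brief sideways force of about 43 N at the fingers. I reopened and corrected it before opening the lid.

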